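# Turn a brass name plate over through the turn-over chute

## Task

The oblong name plate has to go face down into the outlet of the turn-over chute so its back can be worked next. Press the chute's thumb catch so that the dust cover springs open by itself, without touching the cover; then take the oblong plate from the sloping rack and drop it across the chute's steel lip so that it tips over, flips and comes to rest face down in the outlet. Leave the eight-sided plate in the rack and do not shift the bottles or the tins on the rack's shelf.

Things in the scene. Friction and masses are not known exactly. Their poses are not given: they have to be found in the camera images.
- chute: Fixed sheet-aluminium turn-over chute. Origin: on the bench under the lip; x along its length, away from the outlet; y left. Side walls y +-45 mm (inner gap 86), tops z 143, from x -14 to 112. Behind the lip the throat is open to x 105; a back slope falls from there (z 137) to x 25 (z 45), then the outlet slope runs back under the lip to a stop at x -96 (z 7).
- lip (a point): Middle of the top of the lip, a round steel bar 8 mm thick across the throat (along the chute's y), 150 mm above the bench. A level plate let go 10 to 20 mm above it, its length along the chute's x and its centre 10 to 35 mm beyond the bar (+x of the chute), tips into the throat and flips. Centre short of the bar: it falls out in front. Polished: friction about 0.25.
- outlet (a point): Where the plate's centre comes to rest in the outlet: chute x -37, y 0, z 28 mm. The outlet slopes 18 degrees, so a plate lying face down there against the stop is 18 degrees off level.
- cover (a joint): Dust cover over the throat, a flat aluminium panel 128 x 96 mm at z 152 of the chute, hinged at its far end (chute x 117). 0 = shut, 1.85 rad = open, leaning a little back. Sprung: held shut only by the catch; freed, it flies open in about half a second and stays open, its edge sweeping up an arc of 130 mm radius about the hinge and ending 275 mm above the bench.
- cover_edge (a point): Middle of the cover's free edge, 128 mm from its hinge; shut, at chute x -11, z 156 mm. A small ear at the cover's front corner on the chute's -y side lies under the catch.
- catch (a joint): Thumb catch on the chute's -y side: a lever on a cross pivot at chute x -28, y -68, z 125 mm. 0 = at rest, grows as its pad is pressed, 0.34 rad = stop. The cover is freed at about 0.18 rad; 3 to 6 N on the pad are needed. It springs back when let go.
- catch_pad (a point): Where to press the catch: on the upper face of its steel thumb pad (42 x 30 mm), which slopes 35 degrees down towards the chute's -x. At rest this point is at chute x -56, y -68, z 113 mm. Press square to the pad (towards the chute's +x and down, 35 degrees from vertical), about 7 mm deep. A tool there is clear of the cover's swing.
- rack: Fixed plywood rack, 212 wide, 167 high; origin on the bench at its middle, x away from the robot at yaw 0. Two bays at y +-51 mm, each a rib 38 mm wide, sloping up 38 degrees towards +x, with a toe at its foot. Above is a shelf, underside z 158, front edge x 4 mm: come square to the plates, tilted 38 degrees, and leave towards -x. 12 mm are free under the plates beside the ribs.
- name_plate: The oblong brass plate, 110 x 60 x 6 mm, square corners, 0.2 to 0.4 kg. Origin at its centre, x along its length, y across, z out of its face; its face has a bright border and oval on a darkened field and two screw holes, the back is plain brass. It lies face up in one of the rack's two bays, its x pointing up the slope; centre about 66 mm above the bench. Grip across its 60 mm width.
- eight_plate: The other brass plate, 110 x 60 x 6 mm but eight-sided (its corners cut away, ends only 22 mm wide), plain. Lies in the other bay and stays there. Axes as the oblong plate's.
- dust_hose: Fixed ribbed white hose, 80 mm thick and high, lying across the bench between the robot and the rack, its rear side 5 to 60 mm in front of the rack's feet: lift a plate well above it on the way out.
- flux_bottle: Red squeeze bottle with a white spout, 42 mm thick, 115 tall, loose, standing between rack and chute; origin under its middle. Bystander.
- glue_bottle: White squeeze bottle with a spout, 37 mm thick, 111 tall, loose, behind the rack; origin under its middle. Bystander.
- tin_shelf_a: Round white findings tin, 46 mm across, 26 tall, loose on the rack's shelf; origin under its middle. Bystander.
- tin_shelf_b: Round white findings tin, 42 mm across, 24 tall, loose on the rack's shelf; origin under its middle. Bystander.

How it is judged:
By the outcome, as a careful person would: the job done as asked, in the order asked, and still so for the second after the job is handed in, with the robot touching nothing.
It also fails if it takes over 50 s, if anything falls off the work surface, if the arm or the gripper's body presses on something with over 40 N, if the wrist force passes 120 N, or if a joint passes its speed limit or range.

## Robot

A 6-joint arm with a two-finger parallel gripper is mounted at the origin on a cart in front of the work surface, level with it; the furniture and walls round the work are solid. World frame = base frame: x ahead of the robot, y to its left, z up, the work surface at z = 0. Lengths are in m, angles in rad, forces in N, time in s.
With the tool pointing down it reaches from about 0.375 to 0.975 m from the base axis. Payload 3.8 kg.
Tool frame: the origin (TCP) lies at the very end of the fingers, on their centre line; the grasp point (between the pads) lies 19 mm behind it; z points along the fingers, y is the line along which they close (so a half turn about z gives the same grasp; the last joint's range is limited). The gripper opens to 85 mm and grips with 20 to 120 N. Pads are 22 mm wide; open, the fingers measure 114 mm over their backs; the gripper's body (76 mm by 85 mm) begins 54 mm behind the grasp point. The pads swing forward as they close: fully open they stand 13 mm farther back than shut.
Start: joints at [-1.368, 0.264, 1.604, -0, 1.274, -0.037], TCP at [0.16, -0.656, 0.231] pointing down, gripper open.
Joint ranges: [-2.63, 2.63], [-0.94, 2.18], [0.31, 2.57], [-1.31, 4.45], [0, 2.66], [-2.55, 2.55]. Speed limits (rad/s): [2.57, 2.57, 3.14, 3.14, 3.14, 3.14].

## Interface

Orientations are given as a rotation vector (axis times angle).
In Python, from workcell import read_state, read_camera, calibration, finish_job gives the robot as it stands.
- The arm moves only by the tool step_arm, never from a script. Its argument "commands" is a list of rows, each an object of numbers: "fingers": the gripper's target within -1 to 1 (shut at 1, half-way at 0, fully open at -1); "dx", "dy", "dz": the shift along the tool's x, y, z in m; "roll": the turn about the tool's z in degrees. In form: [{"fingers": .., "dx": .., "dy": .., "dz": .., "roll": ..}, ...]. A call has 1 to 8 rows; each row is the pose to reach, as a shift and turn from the pose commanded when the call began, along the tool's axes at that moment; what a row does not reach only later rows make up. A row lasts 1/8 s, in which the tool goes at most 62.5 mm and 10.7 degrees, less where a joint would pass 70% of its speed; a pose out of reach is approached as far as the arm can. A call with a gripper value outside its range is refused whole. The fingers move at their own pace and stop on an object; "squeeze" is the grip in N (left out, the last holds). Time passes only in rows, so rows that repeat a pose let the fingers close. It gives the time, the measured TCP pose, the force, the opening and the grip force at its end, in the units of the state.
- read_state(): the state, without advancing time (a new reading comes with each control period).
- read_camera(name): name is "scene" or "side" or "wrist"; returns (picture, depth): 480x640x3 uint8, blue, green, red; 480x640 float32, m along the optical axis (not along the pixel's ray), 0 where there is no reading.
- calibration(name): a dict with "intrinsics" (3x3 intrinsics, pixels), "k1" (the pictures are not rectified: a ray, as slopes to the right and down, at radius r is drawn at 1 + k1 r^2 times it, then the intrinsics apply), "world_to_cam" (4x4, takes a point from world to camera coordinates). Camera axes: x right, y up, looking along -z (the intrinsics and any distortion apply to the point x, -y, -z); pixel columns grow to the right and rows downward; lengths in m; the calibration is good to about 2 mm. A picture is of the moment at which its call begins: read the wrist's pose just before it. calibration takes no time and is no camera call; for the wrist camera it gives the pose at the moment of the call.
- finish_job(): hands the job in; it is judged then, once.
The state is a dict: "time": time; "q": joint angles; "joint_vel": joint speeds; "joint_torque": joint torques, N m; "tool_pos": TCP position; "tcp_rot": TCP orientation; "wrist_force": force on the tool from outside, world axes, zero at the start; "torque": the same for the moment, N m; "width": opening from 0.0 (shut) to 1.0 (fully open); "grip_force": force on a finger pad.
Only numpy, scipy, OpenCV 4.12 (cv2) and the standard library are available. Lean on these libraries where they do the work, as an engineer would, in place of code of your own. Each camera call takes 0.05 s, during which the arm holds its last target. There are 200 camera calls.

## Working session

There is one attempt and no reset: what is moved stays moved. The work goes in short steps, Python scripts to look and compute and a tool call to move; the robot and the scene stay as the last step left them, time stands still between calls to the robot, and variables do not carry over. Pictures are saved under pics/ and viewed, at most 10 in all, crops included, and the job is handed in when it is done.

Besides the shell and the picture viewer there is one more tool, called after ">>>" as name(argument=value, ...), one argument or row to a line, values as JSON. step_arm: Moves the arm, as the interface text tells. Its arguments: {"type":"object","properties":{"commands":{"type":"array","items":{"type":"object","properties":{"fingers":{"type":"number"},"dx":{"type":"number"},"dy":{"type":"number"},"dz":{"type":"number"},"roll":{"type":"number"}}}},"squeeze":{"type":"number"}},"required":["commands"]}

```bash
ls; mkdir -p pics; cat > h.py <<'E'
import numpy as np, cv2
from workcell import *
def cloud(d,c):
    K=np.array(c["intrinsics"]);k1=c["k1"];T=np.linalg.inv(np.array(c["world_to_cam"]))
    v,u=np.mgrid[0:d.shape[0],0:d.shape[1]]
    xd=(u-K[0,2])/K[0,0];yd=(v-K[1,2])/K[1,1]
    x,y=xd.copy(),yd.copy()
    for _ in range(8):
        f=1+k1*(x*x+y*y);x=xd/f;y=yd/f
    P=np.stack([x*d,-y*d,-d,np.ones_like(d)],-1)@T.T
    P=P[...,:3];P[d<=0]=np.nan
    return P
E
python3 - <<'E'
from h import *
print(read_state())
for n in("scene","side"):
    p,d=read_camera(n);c=calibration(n);np.savez(n+"0.npz",p=p,P=cloud(d,c));cv2.imwrite(f"pics/{n}0.png",p)
    T=np.linalg.inv(np.array(c["world_to_cam"]));print(n,T[:3,3].round(3),c["k1"],c["intrinsics"])
E
```

```text
pics
{'time': 0.0, 'q': array([-1.36788983e+00,  2.64798363e-01,  1.60537507e+00, -1.03551222e-05,
        1.27370864e+00, -3.69098390e-02]), 'joint_vel': array([-2.44409156e-03,  8.63641575e-04, -3.80919660e-05,  9.80149037e-04,
       -4.58297100e-05, -1.59158548e-03]), 'joint_torque': array([-5.89705032e-04, -5.15106690e+01, -3.67316544e+01, -1.95087337e-04,
        1.30297575e-02, -3.12131760e-05]), 'tool_pos': array([ 0.16016892, -0.65496444,  0.22993099]), 'tcp_rot': array([-3.11676991e+00, -3.75532480e-01,  3.13404593e-04]), 'wrist_force': array([-0.97958598,  0.04238111,  0.12891545]), 'torque': array([ 0.01727864, -0.01658303,  0.00132262]), 'grip_force': 0.0, 'width': 0.9993891287745257}
scene [0.052 0.41  0.767] 0.04496846586701606 [[516.21173961   0.         324.69089495]
 [  0.         516.21173961 242.13665463]
 [  0.           0.           1.        ]]
side [0.446 0.913 0.65 ] -0.03433593198090475 [[464.37585613   0.         316.30144664]
 [  0.         464.37585613 245.34093883]
 [  0.           0.           1.        ]]
```

View pics/scene0.png

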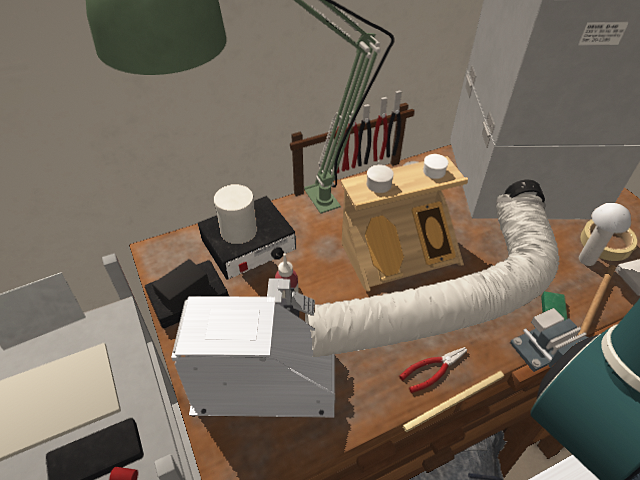

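View pics/side0.png

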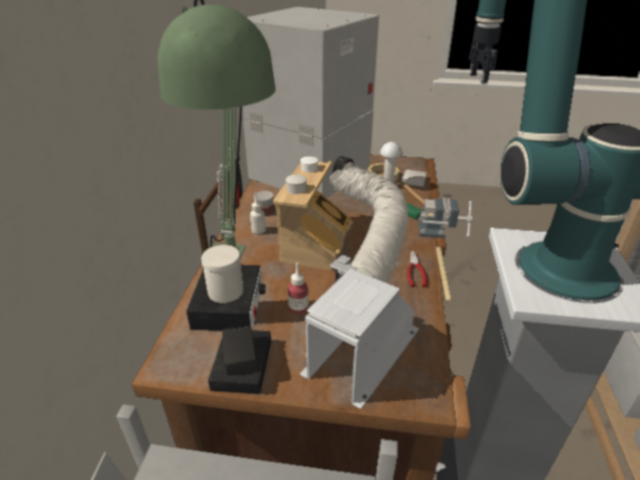

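```bash
python3 - <<'E'
from h import *
for n in("scene","side"):
    f=np.load(n+"0.npz");P=f["P"];p=f["p"].astype(int)
    x,y,z=P[...,0],P[...,1],P[...,2]
    def rect(m,name):
        m=m.astype(np.uint8);k,l,s,c=cv2.connectedComponentsWithStats(m)
        for i in np.argsort(-s[1:,4])[:3]+1:
            if s[i,4]<25: continue
            Q=P[l==i];r=cv2.minAreaRect((Q[:,:2]*1000).astype(np.float32))
            print(n,name,s[i],"ctr",np.round(r[0]),"size",np.round(r[1]),"ang",round(r[2],1),"z",np.nanpercentile(Q[:,2],[2,50,98]).round(3)); print(cv2.boxPoints(r).round().tolist())
    rect((z>.146)&(z<.162)&(y>0.05)&(x<.62),"cover")
    rect((z>.158)&(z<.175)&(y<.2)&(x>.5)&(y>-.4),"shelf")
    rect((z>.08)&(z<.135)&(y>0.0)&(x>.3)&(x<.62),"mid")
f=np.load("scene0.npz");cv2.imwrite("pics/c0.png",np.hstack([cv2.resize(f["p"][250:370,220:345],None,fx=3,fy=3,interpolation=2),cv2.resize(f["p"][185:305,335:475],None,fx=3,fy=3,interpolation=2)]))
P=f["P"]
for u,v in[(434,238),(385,245),(425,215),(440,260),(222,325),(300,305),(290,290),(280,288),(308,300),(300,335),(255,390),(330,412),(190,413),(380,178),(436,166)]: print(u,v,P[v,u].round(3))
E
```

```text
scene cover [ 171  279  119   81 5937] ctr [482. 338.] size [151. 133.] ang 62.3 z [0.153 0.157 0.16 ]
[[388.0, 302.0], [506.0, 240.0], [576.0, 374.0], [459.0, 435.0]]
scene shelf [ 341  156  127   55 2951] ctr [616. -27.] size [216.  81.] ang 83.8 z [0.161 0.167 0.173]
[[564.0, -130.0], [645.0, -139.0], [669.0, 76.0], [588.0, 84.0]]
scene shelf [ 463   80  150   85 1187] ctr [ 654. -276.] size [349. 172.] ang 13.7 z [0.158 0.166 0.175]
[[464.0, -233.0], [505.0, -401.0], [843.0, -318.0], [803.0, -151.0]]
scene shelf [234 104 106  35 769] ctr [871.  86.] size [228.   9.] ang 89.5 z [0.158 0.167 0.175]
[[866.0, -28.0], [875.0, -28.0], [877.0, 200.0], [868.0, 200.0]]
scene mid [ 273  288  176   43 3055] ctr [455. 140.] size [289.  49.] ang 73.5 z [0.08  0.083 0.129]
[[390.0, 8.0], [438.0, -6.0], [519.0, 271.0], [472.0, 285.0]]
scene mid [ 174  361  139   23 2337] ctr [418. 350.] size [189.   6.] ang 63.6 z [0.081 0.107 0.134]
[[373.0, 266.0], [379.0, 264.0], [463.0, 433.0], [457.0, 436.0]]
scene mid [361 216  34  24 460] ctr [600.  28.] size [56. 35.] ang 78.4 z [0.08  0.088 0.101]
[[57
[... 1241 characters left out ...]
 size [196.  36.] ang 76.2 z [0.08  0.081 0.084]
[[400.0, 6.0], [436.0, -3.0], [482.0, 188.0], [447.0, 197.0]]
side mid [306 322  18  25 241] ctr [529. 377.] size [44.  6.] ang 58.7 z [0.081 0.1   0.129]
[[515.0, 359.0], [520.0, 356.0], [543.0, 394.0], [539.0, 397.0]]
434 238 [ 0.55  -0.067  0.062]
385 245 [0.57  0.028 0.068]
425 215 [ 0.586 -0.065  0.091]
440 260 [ 0.518 -0.064  0.035]
222 325 [0.472 0.358 0.156]
300 305 [0.48  0.236 0.12 ]
290 290 [0.499 0.244 0.14 ]
280 288 [0.493 0.262 0.162]
308 300 [0.49  0.219 0.11 ]
300 335 [0.465 0.245 0.063]
255 390 [0.412 0.341 0.056]
330 412 [0.356 0.244 0.002]
190 413 [0.447 0.438 0.002]
380 178 [0.614 0.026 0.193]
436 166 [ 0.602 -0.08   0.191]
```

View pics/c0.png

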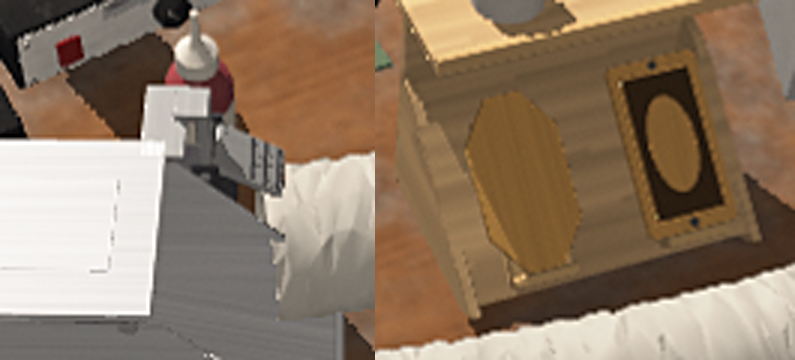

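```bash
python3 - <<'E'
from h import *
f=np.load("scene0.npz");g=np.load("side0.npz")
A=np.vstack([f["P"].reshape(-1,3),g["P"].reshape(-1,3)]);A=A[~np.isnan(A[:,0])]
# bench map 2cm: max z in cm
print("bench: rows x .26-.8, cols y .5..-.5")
for x in np.arange(.26,.8,.03):
    r=""
    for y in np.arange(.48,-.52,-.03):
        m=(abs(A[:,0]-x)<.015)&(abs(A[:,1]-y)<.015)
        r+="  ." if m.sum()<3 else "%3d"%round(100*np.percentile(A[m,2],95))
    print("%.2f"%x,r)
a=np.radians(-6.4);R=np.array([[np.cos(a),np.sin(a)],[-np.sin(a),np.cos(a)]])
B=f["P"].reshape(-1,3);B=B[~np.isnan(B[:,0])]
L=(B[:,:2]-[.572,-.0225])@R.T
print("rack frame z mm: rows x, cols y from 114 to -120 step 6")
for x in range(-90,20,10):
    r=""
    for y in range(114,-126,-6):
        m=(abs(L[:,0]*1e3-x)<5)&(abs(L[:,1]*1e3-y)<3)
        r+="   ." if m.sum()<1 else "%4d"%round(1000*np.median(B[m,2]))
    print("%4d"%x,r)
E
```

```text
bench: rows x .26-.8, cols y .5..-.5
0.26   .  0  0  0  0  .  .  . -5 -5 -5  .  .  .-15-15-25-40  0  8  8  8  2  .  .  .  .  0  0  0  0  0  0  0
0.29   .  0  0  0  0  0  0  0  0  0  0  1  1  1  1  1  1  1  0  8  8  8-16  2  1  0  0  0  0  0  0  0  0  0
0.32   .  0  0  0  0  0  0  0  0  0  0  0  1  1  1  0  0  0  0  7  8  8  2  2  2  1  0  0  2  2  2-94  0  0
0.35   .  0  0  0  0  0  0  0  4  0  0  0  1  1  1  1  1  0  0  0  0  0  2  2  0  1  1  1  2  2  2-94  0  0
0.38  -1  0  0  0  0  0 12  9  6  2  0  0  0  1  6  6  7  7  8  8  8  8  7  7  1  0  0 12 11  2  2  0  0  0
0.41  -1  0  0  0 16 16 16  2  2  3  6  7  7  8  8  8  8  8  8  8  9  9  9  9  8  0 12 14 14  2  2  2  0  0
0.44 -13  0 15 16 16 16 16  3  7  8  8  8  8  8  8  8  8  8  8  8  8  8  9  9  9  7 12 14 14  .  0  2  0  0
0.47 -13  0 16 16 16 16 16 16 12 11  8  8  8  8  8  7  7  6  0  0  0  4  8  9  9  9  0  0  2  3 18 41  0  0
0.50 -12  0 16 16 16 16 16 16 16 12  8  7  7  0  0  0  0  0  4  4  1  0  6  9 10 10  .  0 24 39 41 45  .  .
0.53 -12  0  0 16 16 16  . 16  .  0  0  0  0  2  4  5  5  5  6  6  4  0  0  9 11 12 42 43 3
[... 2170 characters left out ...]
  50  51   .  28  28  28  -1  -1  -1
 -20   -1   0  21  35  35  35  53  58  57  58  58  58  56  58  59  58  32  35  35  34  36  36  37  56  58  59  59  59  59  59  58  58  59   .  35  35  34   .  -1  -2
 -10   -1  -1  27  42  43  44  63  65  65  65  67  66  64  66  65  65  62  43  43  43  43  43  48  63  66  65  67  66  67  66  66  67  67   .  43  44   .   .   .  -1
   0   -1  -1  24  50  51  52  72  73  74  72  72  73  73  74  74  73   .  52  51  52  50  51  55  73  73  74  73  74  74  75  73  74  72 168  51  51  52   .   .   0
  10   -1 162  47  63 111  84  83 162 159  87  85 161  85 160 159 161 168 161  62 161 159 161  81  82 161 160 161 159 161 164  85 161 164 170  64 160 168   .   .   .
```

```bash
cat >> h.py <<'E'
from scipy.spatial.transform import Rotation as Ro
U=np.array([.4555,.890]);V=np.array([-.890,.4555]);O0=U*.4797+V*-.257
def loc(x,y): return O0+U*x+V*y
def plan(x,y,z,phi=None,pose=None):
    s=read_state();R=Ro.from_rotvec(s["tcp_rot"]).as_matrix();p=np.array(s["tool_pos"])
    d=R.T@(np.array([x,y,z])-p);f0=np.degrees(np.arctan2(R[1,0],R[0,0]))
    print("t",round(s["time"],2),"tcp",p.round(4),"phi",round(f0,1),"| d",d.round(4),"roll",None if phi is None else round((f0-phi+180)%360-180,1))
E
python3 - <<'E'
from h import *
print(O0,loc(-.067,-.068))
plan(.42,-.10,.30,62.9)
R=Ro.from_rotvec(read_state()["tcp_rot"]).as_matrix();c=calibration("wrist");T=np.linalg.inv(np.array(c["world_to_cam"]))
print("cam in tool",R.T@(T[:3,3]-read_state()["tool_pos"]),"look",R.T@-T[:3,2])
E
```

```text
[0.44723335 0.3098695 ] [0.47723485 0.2192655 ]
t 0.1 tcp [ 0.1602 -0.655   0.2301] phi 13.7 | d [ 0.3842 -0.4776 -0.0689] roll -49.2
cam in tool [ 0.08151137 -0.00027691 -0.1436401 ] look [-3.13697464e-01 -1.55400646e-04  9.49522973e-01]
```

>>> step_arm(
  commands=[
    {"fingers": 1,"dx": 0.05,"dy": -0.055,"dz": -0.03,"roll": -10},
    {"fingers": 1,"dx": 0.09,"dy": -0.105,"dz": -0.06,"roll": -20},
    {"fingers": 1,"dx": 0.13,"dy": -0.155,"dz": -0.07,"roll": -30},
    {"fingers": 1,"dx": 0.17,"dy": -0.205,"dz": -0.07,"roll": -40},
    {"fingers": 1,"dx": 0.21,"dy": -0.255,"dz": -0.07,"roll": -50},
    {"fingers": 1,"dx": 0.25,"dy": -0.305,"dz": -0.07,"roll": -60},
    {"fingers": 1,"dx": 0.29,"dy": -0.355,"dz": -0.07,"roll": -70},
    {"fingers": 1,"dx": 0.33,"dy": -0.405,"dz": -0.07,"roll": -80},
  ],
)

```text
time: 1.1
tool_pos: [0.3703, -0.2132, 0.301]
tcp_rot: [2.142, 2.298, 0.0]
wrist_force: [1.3, -0.6, -0.1]
width: 0.001
grip_force: 0.0
```

```bash
python3 - <<'E'
from h import *
plan(*loc(-.10,-.068),.26,243)
print(np.degrees(read_state()["q"]).round())
E
```

```text
t 1.1 tcp [ 0.3703 -0.2132  0.301 ] phi 94.0 | d [0.3957 0.12   0.041 ] roll -149.0
[-33. -15. 115.   0.  80. -37.]
```

>>> step_arm(
  commands=[
    {"fingers": 1,"dx": 0.05,"dy": 0.015,"dz": 0,"roll": -10},
    {"fingers": 1,"dx": 0.1,"dy": 0.03,"dz": 0,"roll": -20},
    {"fingers": 1,"dx": 0.15,"dy": 0.045,"dz": 0,"roll": -30},
    {"fingers": 1,"dx": 0.2,"dy": 0.06,"dz": 0,"roll": -40},
    {"fingers": 1,"dx": 0.25,"dy": 0.075,"dz": 0,"roll": -50},
    {"fingers": 1,"dx": 0.3,"dy": 0.09,"dz": 0,"roll": -60},
    {"fingers": 1,"dx": 0.35,"dy": 0.105,"dz": 0,"roll": -70},
    {"fingers": 1,"dx": 0.395,"dy": 0.12,"dz": 0.0,"roll": -80},
  ],
)

```text
time: 2.1
tool_pos: [0.4639, 0.1886, 0.3009]
tcp_rot: [-0.161, -3.137, 0.0]
wrist_force: [-0.0, -1.2, 0.0]
width: -0.003
grip_force: 0.0
```

>>> step_arm(
  commands=[
    {"fingers": 1,"roll": -10},
    {"fingers": 1,"roll": -20},
    {"fingers": 1,"roll": -30},
    {"fingers": 1,"roll": -40},
    {"fingers": 1,"roll": -50},
    {"fingers": 1,"roll": -60},
    {"fingers": 1,"roll": -69},
  ],
)

```text
invalid input
```

```bash
python3 - <<'E'
from h import *
plan(*loc(-.067,-.068),.135,243)
print(np.degrees(read_state()["q"]).round())
c=calibration("wrist");p,d=read_camera("wrist");P=cloud(d,c);np.savez("w0.npz",p=p,P=P);cv2.imwrite("pics/w0.png",p)
E
```

```text
t 2.1 tcp [0.4639 0.1886 0.3009] phi 174.1 | d [-0.0102  0.0319  0.1659] roll -68.9
[ 19.  -6. 107.  -0.  79. -65.]
```

View pics/w0.png

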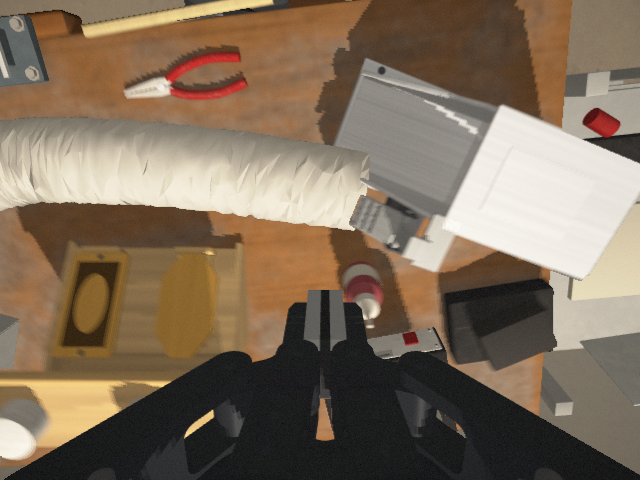

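```bash
python3 - <<'E'
from h import *
f=np.load("w0.npz");P=f["P"];p=f["p"].astype(int)
z=P[...,2]
def rect(m,name):
    m=cv2.morphologyEx(m.astype(np.uint8),cv2.MORPH_OPEN,np.ones((5,5)));k,l,s,c=cv2.connectedComponentsWithStats(m)
    i=np.argmax(s[1:,4])+1;Q=P[l==i];r=cv2.minAreaRect((Q[:,:2]*1000).astype(np.float32))
    print(name,s[i],"ctr",np.round(r[0],1),"size",np.round(r[1]),"ang",round(r[2],1),"z",np.percentile(Q[:,2],[2,50,98]).round(3),cv2.boxPoints(r).round().tolist())
    return Q
uu,vv=np.meshgrid(np.arange(640),np.arange(480))
rect((z>.148)&(z<.162)&(p.min(-1)>225)&(uu>420),"cover")
# pad: local window
L=(P[...,:2]-O0)@np.stack([U,V],1)*1000
m=(uu>345)&(uu<450)&(vv>180)&(vv<275)&(z>.09)&(z<.17)
for y in range(-95,-35,6):
    print(y,[ "%d"%round(1e3*np.median(z[k])) if (k:=m&(abs(L[...,0]-x)<2.5)&(abs(L[...,1]-y)<3)).any() else "." for x in range(-90,0,5)])
# plate
m=(uu>40)&(uu<140)&(vv>240)&(vv<365)&(z>.02)&(z<.11)
a=np.radians(-6.4);nb=(P-np.array([.572,-.0225,0]));rx=nb[...,0]*np.cos(a)+nb[...,1]*np.sin(a)
h=z*np.cos(np.radians(38))-rx*np.sin(np.radians(38))
print(np.percentile(h[m],[5,20,50,70,90]).round(4))
for t in (.052,.054):
    Q=rect(m&(h>t),"plate%g"%t)
E
```

```text
cover [  445   131   164   146 12534] ctr [476.6 349.5] size [125.  78.] ang 64.2 z [0.156 0.159 0.16 ] [[414.0, 310.0], [485.0, 276.0], [539.0, 389.0], [469.0, 423.0]]
-95 ['.', '.', '.', '.', '.', '.', '.', '.', '.', '.', '.', '.', '.', '.', '.', '.', '.', '.']
-89 ['.', '.', '.', '.', '.', '.', '.', '.', '.', '.', '130', '131', '132', '132', '.', '.', '.', '.']
-83 ['.', '.', '.', '.', '107', '110', '114', '118', '121', '124', '127', '128', '128', '159', '159', '159', '159', '158']
-77 ['.', '.', '.', '.', '107', '110', '114', '117', '121', '124', '127', '148', '164', '164', '164', '159', '159', '159']
-71 ['.', '.', '.', '.', '107', '110', '114', '118', '121', '124', '127', '149', '164', '164', '164', '159', '159', '159']
-65 ['.', '.', '.', '.', '108', '110', '114', '118', '121', '125', '128', '150', '164', '164', '163', '158', '159', '159']
-59 ['.', '.', '.', '.', '107', '110', '114', '118', '120', '124', '127', '129', '136', '159', '159', '158', '159', '159']
-53 ['.', '.', '.', '.', '.', '109', '.', '117', '107', '112', '117', '129', '130', '159', '159', '159', '159', '159']
-47 ['.', '.', '.', '.', '.', '91', '94', '100', '105', '110', '117', '121', '127', '136', '141', '158', '158', '113']
-41 ['.', '.', '.', '.', '.', '.', '.', '.', '.', '.', '.', '.', '.', '158', '159', '159', '159', '.']
[0.0058 0.0407 0.0584 0.0593 0.0601]
plate0.052 [  49  245   79  112 6423] ctr [556.9 -70.5] size [63. 97.] ang 83.0 z [0.036 0.07  0.101] [[505.0, -96.0], [601.0, -107.0], [609.0, -45.0], [513.0, -34.0]]
plate0.054 [  49  245   79  112 6387] ctr [556.8 -70.5] size [63. 97.] ang 83.4 z [0.036 0.07  0.101] [[505.0, -96.0], [601.0, -107.0], [608.0, -45.0], [512.0, -34.0]]
```

>>> step_arm(
  commands=[
    {"fingers": 1,"dx": -0.012,"dy": 0.031,"dz": 0,"roll": -10},
    {"fingers": 1,"dx": -0.012,"dy": 0.031,"dz": 0.02,"roll": -20},
    {"fingers": 1,"dx": -0.012,"dy": 0.031,"dz": 0.05,"roll": -30},
    {"fingers": 1,"dx": -0.012,"dy": 0.031,"dz": 0.08,"roll": -40},
    {"fingers": 1,"dx": -0.012,"dy": 0.031,"dz": 0.11,"roll": -50},
    {"fingers": 1,"dx": -0.012,"dy": 0.031,"dz": 0.14,"roll": -60},
    {"fingers": 1,"dx": -0.012,"dy": 0.031,"dz": 0.165,"roll": -69},
    {"fingers": 1,"dx": -0.012,"dy": 0.031,"dz": 0.165,"roll": -69},
  ],
)

```text
time: 3.15
tool_pos: [0.477, 0.2151, 0.1335]
tcp_rot: [1.629, -2.679, -0.002]
wrist_force: [-0.5, -0.7, 0.0]
width: 0.0
grip_force: 0.0
```

```bash
python3 - <<'E'
from h import *
plan(*loc(-.067,-.070),.113,243)
print(np.degrees(read_state()["q"]).round())
E
```

```text
t 3.15 tcp [0.477  0.2151 0.1335] phi -117.4 | d [-0.0039 -0.0004  0.0205] roll -0.4
[  22.    4.  116.   -0.   61. -131.]
```

>>> step_arm(
  commands=[
    {"fingers": 1,"dx": -0.004,"dy": 0,"dz": 0.018,"roll": 0},
    {"fingers": 1,"dx": -0.006,"dy": 0,"dz": 0.022,"roll": 0},
    {"fingers": 1,"dx": -0.008,"dy": 0,"dz": 0.025,"roll": 0},
    {"fingers": 1,"dx": -0.01,"dy": 0,"dz": 0.028,"roll": 0},
    {"fingers": 1,"dx": -0.01,"dy": 0,"dz": 0.029,"roll": 0},
  ],
)

```text
time: 3.78
tool_pos: [0.4835, 0.2234, 0.1089]
tcp_rot: [1.634, -2.679, 0.004]
wrist_force: [-8.1, -11.1, 16.8]
width: -0.002
grip_force: 8.1
```

```bash
python3 - <<'E'
from h import *
p,d=read_camera("scene");P=cloud(d,calibration("scene"));z=P[...,2]
m=(z>.146)&(z<.162)&(P[...,1]>.2)&(P[...,0]<.62)
m2=(z>.18)&(z<.30)&(P[...,1]>.36)&(P[...,0]<.66)&(P[...,0]>.38)
print(m.sum(),m2.sum())
E
```

```text
977 3552
```

>>> step_arm(
  commands=[
    {"fingers": 1,"dx": 0.006,"dy": 0,"dz": -0.01,"roll": 0},
    {"fingers": 1,"dx": 0.015,"dy": 0,"dz": -0.04,"roll": 0},
    {"fingers": 1,"dx": 0.02,"dy": 0,"dz": -0.1,"roll": 0},
    {"fingers": 1,"dx": 0.02,"dy": 0,"dz": -0.15,"roll": 0},
    {"fingers": 1,"dx": 0.02,"dy": 0,"dz": -0.16,"roll": 0},
  ],
)

```text
time: 4.45
tool_pos: [0.4775, 0.2089, 0.2729]
tcp_rot: [-1.629, 2.674, -0.002]
wrist_force: [-0.5, -0.2, 0.4]
width: 0.004
grip_force: 0.0
```

```bash
python3 - <<'E'
from h import *
p,d=read_camera("scene");P=cloud(d,calibration("scene"));z=P[...,2]
print(((z>.146)&(z<.162)&(P[...,1]>.2)&(P[...,0]<.62)).sum())
plan(.50,-.066,.26,173.4)
E
```

```text
962
t 4.5 tcp [0.477  0.2086 0.2719] phi -117.3 | d [ 0.2336 -0.1463  0.0111] roll 69.3
```

>>> step_arm(
  commands=[
    {"fingers": -0.7,"dx": 0.045,"dy": -0.028,"dz": 0,"roll": 10},
    {"fingers": -0.7,"dx": 0.09,"dy": -0.056,"dz": 0,"roll": 20},
    {"fingers": -0.7,"dx": 0.135,"dy": -0.084,"dz": 0,"roll": 30},
    {"fingers": -0.7,"dx": 0.18,"dy": -0.112,"dz": 0,"roll": 40},
    {"fingers": -0.7,"dx": 0.22,"dy": -0.138,"dz": 0,"roll": 50},
    {"fingers": -0.7,"dx": 0.234,"dy": -0.146,"dz": 0,"roll": 60},
    {"fingers": -0.7,"dx": 0.234,"dy": -0.146,"dz": 0.01,"roll": 69},
    {"fingers": -0.7,"dx": 0.234,"dy": -0.146,"dz": 0.01,"roll": 69},
  ],
)

```text
time: 5.5
tool_pos: [0.4961, -0.0674, 0.2546]
tcp_rot: [-0.17, -3.133, -0.002]
wrist_force: [0.7, 0.1, 0.2]
width: 0.851
grip_force: 0.0
```

```bash
python3 - <<'E'
from h import *
plan(.5237,-.0674,.1,173.4)
c=calibration("wrist");p,d=read_camera("wrist");P=cloud(d,c);np.savez("w1.npz",p=p,P=P);cv2.imwrite("pics/w1.png",p)
E
```

```text
t 5.5 tcp [ 0.4961 -0.0674  0.2546] phi 173.8 | d [-0.0282  0.0028  0.1545] roll 0.4
```

View pics/w1.png

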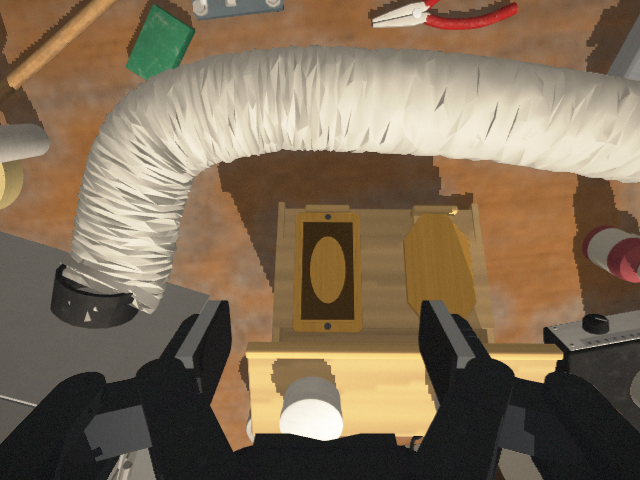

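```bash
python3 - <<'E'
from h import *
f=np.load("w1.npz");P=f["P"];p=f["p"];z=P[...,2]
uu,vv=np.meshgrid(np.arange(640),np.arange(480))
hsv=cv2.cvtColor(p,cv2.COLOR_BGR2HSV)
for u,v in[(297,212),(358,211),(328,216),(328,326),(297,330),(360,331),(328,270),(328,207),(280,215),(376,215),(376,300),(300,350),(450,350)]:print(u,v,P[v,u].round(4),hsv[v,u])
m=(uu>285)&(uu<372)&(vv>208)&(vv<336)&(z>.03)&(z<.12)
Q=P[m];
# plate normal fit robustly: take points within central face
c=P[225:320,305:352].reshape(-1,3);mu=np.nanmean(c,0);_,_,Vt=np.linalg.svd(c-mu);n=Vt[2]*np.sign(Vt[2][2]);print("n",n,"tilt",np.degrees(np.arccos(n[2])),"yaw",np.degrees(np.arctan2(n[1],n[0])))
k=abs((Q-mu)@n)<.004;Q=Q[k]
e1=-n*n[2]+[0,0,1];e1/=np.linalg.norm(e1);e2=np.cross(n,e1)
q=np.c_[(Q-mu)@e1,(Q-mu)@e2];r=cv2.minAreaRect((q*1000).astype(np.float32));print(r)
a,b=(np.percentile(q,1,0)+np.percentile(q,99,0))/2
C=mu+e1*a+e2*b;print("face centre",C,"ext",np.ptp(q,0),"e1",e1)
E
```

```text
297 212 [ 0.5176 -0.0962  0.017 ] [ 17 117 133]
358 211 [ 0.523  -0.0358  0.017 ] [ 17 121 129]
328 216 [ 0.5191 -0.0656  0.0379] [ 0 24 53]
328 326 [ 0.599  -0.0745  0.0997] [ 0 14 55]
297 330 [ 0.5987 -0.1011  0.1019] [ 18 174 139]
360 331 [ 0.6422 -0.0457  0.0438] [ 16 124 109]
328 270 [ 0.56   -0.0702  0.0702] [ 18 174 138]
328 207 [ 0.511  -0.0647  0.0356] [ 17 127 139]
280 215 [ 0.5182 -0.1131  0.0192] [ 18 118 130]
376 215 [ 0.5283 -0.0186  0.0195] [ 18 112 127]
376 300 [ 0.5953 -0.0293  0.0688] [ 17 117 135]
300 350 [ 0.5715 -0.091   0.1716] [ 18 129 138]
450 350 [ 0.4907 -0.0289  0.2982] [ 0  0 24]Traceback (most recent call last):
  File "<stdin>", line 9, in <module>
    u, s, vh = gufunc(a, signature=signature)
               ~~~~~~^^^^^^^^^^^^^^^^^^^^^^^^
    raise LinAlgError("SVD did not converge")
numpy.linalg.LinAlgError: SVD did not converge
```

```bash
python3 - <<'E'
from h import *
f=np.load("w1.npz");P=f["P"]
for u0,u1 in((170,232),(418,480)):
    Q=P[295:380,u0:u1].reshape(-1,3);Q=Q[(Q[:,2]>.22)]
    print(len(Q),np.percentile(Q[:,2],[0,1,5,20]).round(4),Q[Q[:,2]<np.percentile(Q[:,2],5)].mean(0))
plan(.527,-.0665,.1,173.7)
print(np.degrees(read_state()["q"]).round())
E
```

```text
3945 [0.2631 0.2654 0.2689 0.2763] [ 0.49163876 -0.10320361  0.26675656]
3943 [0.263  0.2655 0.269  0.2763] [ 0.49950253 -0.02980387  0.26688874]
t 5.55 tcp [ 0.4965 -0.0672  0.2554] phi 173.9 | d [-0.0308  0.0038  0.1553] roll 0.2
[-11.  -5. 111.   0.  74. -94.]
```

>>> step_arm(
  commands=[
    {"fingers": -0.7,"dx": -0.031,"dy": 0.004,"dz": 0.03,"roll": 0},
    {"fingers": -0.7,"dx": -0.031,"dy": 0.004,"dz": 0.08,"roll": 0},
    {"fingers": -0.7,"dx": -0.031,"dy": 0.004,"dz": 0.12,"roll": 0},
    {"fingers": -0.7,"dx": -0.031,"dy": 0.004,"dz": 0.16,"roll": 0},
    {"fingers": -0.7,"dx": -0.031,"dy": 0.004,"dz": 0.185,"roll": 0},
    {"fingers": -0.7,"dx": -0.031,"dy": 0.004,"dz": 0.2,"roll": 0},
    {"fingers": -0.7,"dx": -0.031,"dy": 0.004,"dz": 0.2,"roll": 0},
  ],
)

```text
time: 6.42
tool_pos: [0.5279, -0.0664, 0.0563]
tcp_rot: [-0.169, -3.135, -0.001]
wrist_force: [0.2, 0.4, -0.2]
width: 0.847
grip_force: 0.0
```

```bash
python3 - <<'E'
from h import *
plan(.527,-.0665,.024,173.7)
c=calibration("wrist");p,d=read_camera("wrist");P=cloud(d,c);np.savez("w2.npz",p=p,P=P);cv2.imwrite("pics/w2.png",p)
E
```

```text
t 6.42 tcp [ 0.5279 -0.0664  0.0563] phi 173.8 | d [ 0.0008 -0.0002  0.0323] roll 0.1
```

View pics/w2.png

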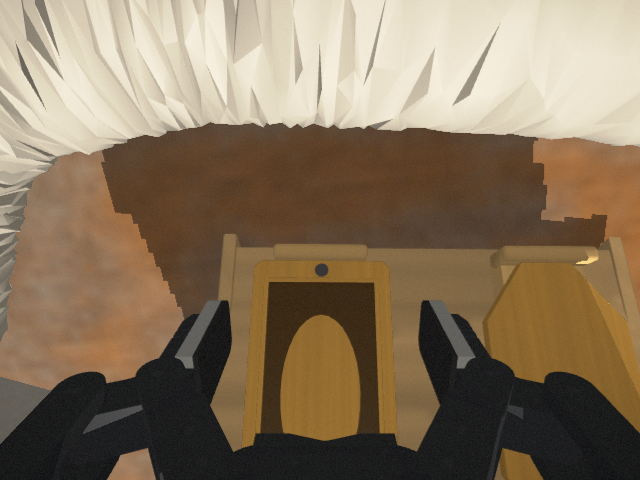

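>>> step_arm(
  commands=[
    {"fingers": -0.7,"dx": 0.001,"dy": 0,"dz": 0.015,"roll": 0},
    {"fingers": -0.7,"dx": 0.001,"dy": 0,"dz": 0.025,"roll": 0},
    {"fingers": -0.7,"dx": 0.001,"dy": 0,"dz": 0.032,"roll": 0},
    {"fingers": -0.7,"dx": 0.001,"dy": 0,"dz": 0.032,"roll": 0},
  ],
)

```text
time: 6.98
tool_pos: [0.527, -0.0667, 0.0245]
tcp_rot: [-0.172, -3.135, -0.0]
wrist_force: [-0.3, 0.6, 0.1]
width: 0.85
grip_force: 0.0
```

>>> step_arm(
  commands=[
    {"fingers": 0,"dx": 0,"dy": 0,"dz": 0,"roll": 0},
    {"fingers": 0,"dx": 0,"dy": 0,"dz": 0,"roll": 0},
    {"fingers": 0,"dx": 0,"dy": 0,"dz": 0,"roll": 0},
    {"fingers": 0,"dx": 0,"dy": 0,"dz": 0,"roll": 0},
    {"fingers": 0,"dx": 0,"dy": 0,"dz": 0,"roll": 0},
  ],
  squeeze=80,
)

```text
time: 7.6
tool_pos: [0.5278, -0.0669, 0.0258]
tcp_rot: [0.172, 3.137, -0.0]
wrist_force: [-3.3, -0.5, 6.0]
width: 0.68
grip_force: 86.0
```

>>> step_arm(
  commands=[
    {"fingers": 0,"dx": 0.001,"dy": 0,"dz": -0.008,"roll": 0},
    {"fingers": 0,"dx": 0.002,"dy": 0,"dz": -0.016,"roll": 0},
    {"fingers": 0,"dx": 0.002,"dy": 0,"dz": -0.026,"roll": 0},
    {"fingers": 0,"dx": 0.002,"dy": 0,"dz": -0.04,"roll": 0},
    {"fingers": 0,"dx": 0.002,"dy": 0,"dz": -0.04,"roll": 0},
  ],
)

```text
time: 8.22
tool_pos: [0.5274, -0.0669, 0.0672]
tcp_rot: [0.171, 3.133, -0.001]
wrist_force: [1.1, 0.1, -3.8]
width: 0.679
grip_force: 85.9
```

```bash
cat >> h.py <<'E'
def tilt(n="wrist"):
    c=calibration(n);p,d=read_camera(n);P=cloud(d,c);s=read_state();R=Ro.from_rotvec(s["tcp_rot"]).as_matrix()
    Q=P.reshape(-1,3)-s["tool_pos"];Q=Q@R  # tool frame
    for x in range(-110,50,10):
        m=(abs(Q[:,0]*1e3-x)<4)&(abs(Q[:,1])<.024)&(abs(Q[:,2]+.02)<.09)
        if m.sum()>3: print(x,"height above tcp",np.percentile(-Q[m,2]*1e3,[20,50,80]).round(1),m.sum())
    return p,P
E
python3 - <<'E'
from h import *
print(read_state()["tool_pos"])
tilt();print("scene");tilt("scene")
E
```

```text
[ 0.52742041 -0.0668579   0.06724245]
-30 height above tcp [39.  39.7 40.6] 630
-20 height above tcp [33.1 35.  36.9] 4609
-10 height above tcp [24.5 26.8 28.9] 4696
0 height above tcp [-30.   17.8  20.6] 5590
10 height above tcp [10.4 77.2 83.4] 10752
20 height above tcp [-65.5 -32.5  86.8] 2494
30 height above tcp [-65.9 -65.3 -64.8] 1280
40 height above tcp [-65.8 -65.3 -64.7] 1342
scene
-110 height above tcp [-4.1  9.9 25.8] 183
-100 height above tcp [100.7 101.5 102.5] 32
-90 height above tcp [101.1 101.9 105.1] 39
-80 height above tcp [100.6 101.8 105. ] 56
-70 height above tcp [ 69.7 100.  101.9] 83
-60 height above tcp [ 62.5  65.5 100. ] 88
-50 height above tcp [ 61.6 100.7 104.9] 55
-40 height above tcp [-16.4 -15.9 -15.7] 4
-30 height above tcp [-27.8 -26.6  40.4] 6
-20 height above tcp [-29.   31.5  33.9] 56
-10 height above tcp [-26.2  21.4  26.3] 218
0 height above tcp [-39.4 -28.7  17.7] 318
10 height above tcp [-53.5  10.8  89.8] 401
20 height above tcp [-66.   81.2 100.2] 248
30 height above tcp [-67.2 -66.3 -65.1] 61
```

>>> step_arm(
  commands=[
    {"fingers": 0,"dx": 0,"dy": 0,"dz": -0.012,"roll": 0},
    {"fingers": 0,"dx": 0,"dy": 0,"dz": -0.02,"roll": 0},
    {"fingers": 0,"dx": 0,"dy": 0,"dz": -0.028,"roll": 0},
    {"fingers": 0,"dx": 0,"dy": 0,"dz": -0.036,"roll": 0},
  ],
)

```text
time: 8.82
tool_pos: [0.5244, -0.0664, 0.1008]
tcp_rot: [-0.171, -3.134, -0.0]
wrist_force: [-1.2, -0.1, -8.7]
width: 0.672
grip_force: 86.9
```

>>> step_arm(
  commands=[
    {"fingers": 0,"dx": 0,"dy": 0,"dz": -0.006,"roll": 0},
    {"fingers": 0,"dx": 0,"dy": 0,"dz": -0.012,"roll": 0},
    {"fingers": 0,"dx": 0,"dy": 0,"dz": -0.018,"roll": 0},
  ],
)

```text
time: 9.2
tool_pos: [0.5259, -0.0666, 0.1198]
tcp_rot: [0.171, 3.136, -0.0]
wrist_force: [-1.1, 0.8, -7.2]
width: 0.675
grip_force: 86.5
```

```bash
python3 - <<'E'
from h import *
print(read_state()["tool_pos"])
p,P=tilt();cv2.imwrite("pics/w3.png",p)
E
```

```text
[ 0.52594615 -0.0665731   0.11980664]
-40 height above tcp [26.2 26.7 27.2] 507
-30 height above tcp [24.5 25.2 25.9] 2791
-20 height above tcp [22.1 22.8 23.6] 2955
-10 height above tcp [19.8 20.5 21.2] 2929
0 height above tcp [17.4 18.1 18.8] 2941
10 height above tcp [16.2 77.  82. ] 9424
20 height above tcp [68.3 81.8 87.8] 6381
```

View pics/w3.png

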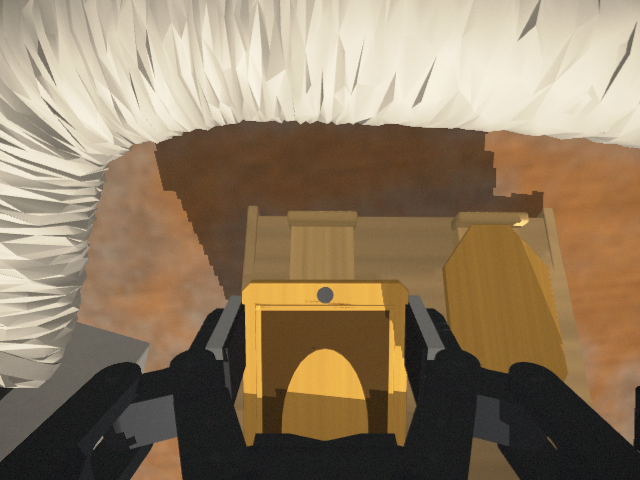

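>>> step_arm(
  commands=[
    {"fingers": 0,"dx": 0,"dy": 0,"dz": -0.006,"roll": 0},
    {"fingers": 0,"dx": 0,"dy": 0,"dz": -0.012,"roll": 0},
    {"fingers": 0,"dx": 0,"dy": 0,"dz": -0.018,"roll": 0},
    {"fingers": 0,"dx": 0,"dy": 0,"dz": -0.019,"roll": 0},
    {"fingers": 0,"dx": 0,"dy": 0,"dz": -0.014,"roll": 0},
  ],
  squeeze=100,
)

```text
time: 9.88
tool_pos: [0.5268, -0.0668, 0.1341]
tcp_rot: [0.171, 3.134, -0.001]
wrist_force: [-0.1, -0.0, -3.4]
width: 0.666
grip_force: 108.1
```

```bash
python3 - <<'E'
from h import *
tilt();plan(.45,-.06,.16)
E
```

```text
-50 height above tcp [21.7 22.1 22.4] 28
-40 height above tcp [21.5 22.  22.5] 2164
-30 height above tcp [20.8 21.3 21.8] 2309
-20 height above tcp [20.1 20.6 21.1] 2401
-10 height above tcp [19.3 19.8 20.4] 2542
0 height above tcp [18.5 19.  19.5] 2661
10 height above tcp [18.6 78.9 83.7] 9281
20 height above tcp [16.9 18.6 88.6] 3948
t 9.93 tcp [ 0.5265 -0.0668  0.1333] phi 173.7 | d [ 0.0767 -0.0016 -0.0269] roll None
```

>>> step_arm(
  commands=[
    {"fingers": 0,"dx": 0,"dy": 0,"dz": -0.007,"roll": 0},
    {"fingers": 0,"dx": 0,"dy": 0,"dz": -0.014,"roll": 0},
    {"fingers": 0,"dx": 0,"dy": 0,"dz": -0.014,"roll": 0},
    {"fingers": 0,"dx": 0,"dy": 0,"dz": -0.004,"roll": 0},
    {"fingers": 0,"dx": 0,"dy": 0,"dz": 0.0,"roll": 0},
  ],
)

```text
time: 10.55
tool_pos: [0.526, -0.0666, 0.133]
tcp_rot: [0.172, 3.136, 0.0]
wrist_force: [0.1, 0.8, -3.7]
width: 0.663
grip_force: 108.9
```

```bash
python3 - <<'E'
from h import *
tilt();plan(.44,-.06,.16)
E
```

```text
-50 height above tcp [13.4 13.9 14.3] 1445
-40 height above tcp [14.3 14.7 15.2] 1752
-30 height above tcp [15.2 15.6 16.1] 1884
-20 height above tcp [16.  16.5 17. ] 2037
-10 height above tcp [16.8 17.3 17.8] 2241
0 height above tcp [17.6 18.  18.5] 2420
10 height above tcp [19.3 78.9 83.6] 9036
20 height above tcp [18.6 19.8 86.6] 4385
t 10.6 tcp [ 0.5255 -0.0665  0.1325] phi 173.7 | d [ 0.0857 -0.0029 -0.0275] roll None
```

>>> step_arm(
  commands=[
    {"fingers": 0,"dx": 0.02,"dy": 0,"dz": 0.002,"roll": 0},
    {"fingers": 0,"dx": 0.05,"dy": 0,"dz": 0.002,"roll": 0},
    {"fingers": 0,"dx": 0.08,"dy": -0.0,"dz": 0.0,"roll": 0},
    {"fingers": 0,"dx": 0.09,"dy": 0,"dz": -0.03,"roll": 0},
    {"fingers": 0,"dx": 0.09,"dy": 0,"dz": -0.07,"roll": 0},
    {"fingers": 0,"dx": 0.09,"dy": 0,"dz": -0.11,"roll": 0},
    {"fingers": 0,"dx": 0.09,"dy": 0,"dz": -0.13,"roll": 0},
  ],
)

```text
time: 11.48
tool_pos: [0.4377, -0.057, 0.2666]
tcp_rot: [0.171, 3.132, -0.001]
wrist_force: [0.1, 0.0, -3.1]
width: 0.666
grip_force: 109.0
```

```bash
python3 - <<'E'
from h import *
plan(*loc(-.04,0),.26,243)
E
```

```text
t 11.47 tcp [ 0.4377 -0.057   0.2666] phi 173.7 | d [0.0448 0.3284 0.0062] roll -69.3
```

>>> step_arm(
  commands=[
    {"fingers": 0,"dx": 0.003,"dy": 0.025,"dz": 0,"roll": -5},
    {"fingers": 0,"dx": 0.009,"dy": 0.07,"dz": 0,"roll": -14},
    {"fingers": 0,"dx": 0.015,"dy": 0.115,"dz": 0,"roll": -24},
    {"fingers": 0,"dx": 0.021,"dy": 0.16,"dz": 0,"roll": -34},
    {"fingers": 0,"dx": 0.027,"dy": 0.205,"dz": 0,"roll": -44},
    {"fingers": 0,"dx": 0.034,"dy": 0.25,"dz": 0,"roll": -54},
    {"fingers": 0,"dx": 0.04,"dy": 0.29,"dz": 0,"roll": -63},
    {"fingers": 0,"dx": 0.045,"dy": 0.32,"dz": 0,"roll": -69},
  ],
)

```text
time: 12.48
tool_pos: [0.4263, 0.2681, 0.2635]
tcp_rot: [-1.642, 2.677, 0.0]
wrist_force: [1.5, -0.0, -3.4]
width: 0.665
grip_force: 108.9
```

>>> step_arm(
  commands=[
    {"fingers": 0,"dx": 0,"dy": 0,"dz": 0,"roll": 0},
    {"fingers": 0,"dx": 0,"dy": 0,"dz": 0,"roll": 0},
  ],
)

```text
time: 12.72
tool_pos: [0.4264, 0.2659, 0.2632]
tcp_rot: [1.635, -2.682, 0.001]
wrist_force: [0.3, -0.6, -3.6]
width: 0.666
grip_force: 108.9
```

```bash
python3 - <<'E'
from h import *
plan(*loc(-.0165,-.001),.18,243)
p,P=tilt();np.savez("w4.npz",p=p,P=P);cv2.imwrite("pics/w4.png",p)
q,d=read_camera("scene");S=cloud(d,calibration("scene"));np.savez("s4.npz",p=q,P=S)
cv2.imwrite("pics/s4.png",np.hstack([cv2.resize(p,(480,360)),cv2.resize(q[220:440,150:390],(320,293))[:293].copy() if 0 else cv2.copyMakeBorder(cv2.resize(q[220:440,150:390],(320,293)),0,67,0,0,0)]))
L=(S[...,:2]-O0)@np.stack([U,V],1)*1000;z=S[...,2]*1000
for y in range(-54,60,12):
    print(y,["%d"%np.percentile(z[k],80) if (k:=(abs(L[...,0]-x)<3)&(abs(L[...,1]-y)<6)&(z>30)).any() else "." for x in range(-30,130,6)])
E
```

```text
t 12.72 tcp [0.4264 0.2659 0.2632] phi -117.3 | d [-0.0322  0.0006  0.0832] roll -0.3
-60 height above tcp [12.3 12.4 12.5] 4
-50 height above tcp [13.  13.4 13.9] 1440
-40 height above tcp [13.8 14.3 14.7] 1757
-30 height above tcp [14.7 15.2 15.6] 1897
-20 height above tcp [15.6 16.  16.5] 2049
-10 height above tcp [16.4 16.9 17.3] 2257
0 height above tcp [17.1 17.6 18.1] 2419
10 height above tcp [18.9 78.4 83.1] 9048
20 height above tcp [18.1 19.4 86.2] 4581
-54 ['129', '132', '141', '145', '148', '148', '.', '140', '142', '142', '141', '141', '141', '141', '.', '.', '139', '.', '140', '.', '.', '.', '.', '.', '163', '.', '198']
-42 ['115', '117', '122', '126', '129', '134', '136', '127', '127', '126', '127', '129', '129', '129', '134', '132', '134', '136', '139', '138', '139', '141', '142', '148', '163', '185', '205']
-30 ['30', '33', '276', '276', '274', '274', '274', '274', '273', '273', '272', '271', '71', '79', '86', '93', '100', '107', '114', '121', '127', '134', '136', '155', '166', '185', '202']
-18 ['30', '276', '277', '276', '275', '275', '275', '274', '273', '272', '272
[... 497 characters left out ...]
 '530', '526', '520', '518', '514', '275', '275', '602', '273', '272', '272', '.', '.', '.', '96', '102', '108', '115', '123', '129', '136', '136', '154', '163', '183', '205']
30 ['532', '524', '277', '275', '274', '580', '591', '605', '274', '272', '272', '272', '.', '.', '.', '.', '.', '.', '116', '122', '130', '136', '136', '154', '164', '184', '205']
42 ['119', '126', '570', '573', '578', '609', '608', '129', '127', '128', '130', '128', '127', '130', '126', '129', '127', '127', '127', '128', '127', '129', '129', '143', '159', '189', '210']
54 ['585', '589', '615', '615', '614', '613', '.', '.', '.', '.', '.', '.', '.', '.', '.', '.', '.', '.', '.', '.', '.', '.', '.', '.', '.', '.', '.']
```

View pics/s4.png

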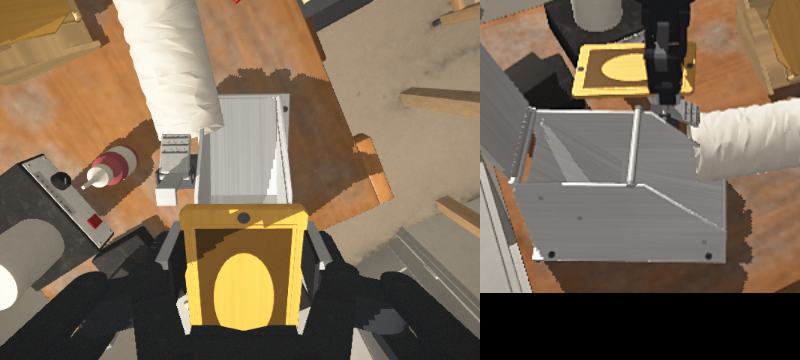

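```bash
python3 - <<'E'
from h import *
f=np.load("s4.npz");S=f["P"];p=f["p"]
L=(S[...,:2]-O0)@np.stack([U,V],1)*1000;z=S[...,2]*1000
for v in range(300,362,6):
    r=[(u,*L[v,u].round(),round(z[v,u])) for u in range(252,280) if 138<z[v,u]<160]
    print(v,r[:9])
E
```

```text
300 [(266, np.float64(-2.0), np.float64(-49.0), 149), (267, np.float64(-4.0), np.float64(-47.0), 152), (268, np.float64(-4.0), np.float64(-51.0), 147), (269, np.float64(-6.0), np.float64(-50.0), 149), (270, np.float64(-8.0), np.float64(-50.0), 148)]
306 [(253, np.float64(17.0), np.float64(-45.0), 140), (254, np.float64(16.0), np.float64(-45.0), 140), (255, np.float64(15.0), np.float64(-45.0), 140), (256, np.float64(13.0), np.float64(-45.0), 139), (257, np.float64(12.0), np.float64(-46.0), 139), (258, np.float64(10.0), np.float64(-45.0), 141), (259, np.float64(9.0), np.float64(-45.0), 140), (260, np.float64(7.0), np.float64(-44.0), 142), (261, np.float64(5.0), np.float64(-44.0), 142)]
312 [(265, np.float64(-2.0), np.float64(-29.0), 148), (266, np.float64(-4.0), np.float64(-27.0), 151), (267, np.float64(-6.0), np.float64(-28.0), 150), (268, np.float64(-7.0), np.float64(-29.0), 149), (269, np.float64(-8.0), np.float64(-28.0), 149)]
318 [(264, np.float64(-2.0), np.float64(-19.0), 147), (265, np.float64(-3.0), np.float64(-19.0), 148), (266, np.float64(-5.0), np.float64(-17.0), 150), (267,
[... 1530 characters left out ...]
2.0), np.float64(38.0), 146), (261, np.float64(-4.0), np.float64(39.0), 148), (262, np.float64(-5.0), np.float64(40.0), 150), (263, np.float64(-7.0), np.float64(40.0), 150), (264, np.float64(-8.0), np.float64(40.0), 150), (265, np.float64(-9.0), np.float64(39.0), 147)]
360 [(252, np.float64(8.0), np.float64(45.0), 142), (253, np.float64(7.0), np.float64(44.0), 141), (254, np.float64(5.0), np.float64(46.0), 144), (255, np.float64(4.0), np.float64(44.0), 140), (256, np.float64(3.0), np.float64(44.0), 141), (257, np.float64(1.0), np.float64(45.0), 142), (258, np.float64(-0.0), np.float64(45.0), 143), (259, np.float64(-1.0), np.float64(45.0), 142), (260, np.float64(-3.0), np.float64(46.0), 144)]
```

>>> step_arm(
  commands=[
    {"fingers": 0,"dx": -0.015,"dy": 0,"dz": 0.02,"roll": 0},
    {"fingers": 0,"dx": -0.032,"dy": 0,"dz": 0.05,"roll": 0},
    {"fingers": 0,"dx": -0.032,"dy": 0,"dz": 0.08,"roll": 0},
    {"fingers": 0,"dx": -0.032,"dy": 0,"dz": 0.1,"roll": 0},
    {"fingers": 0,"dx": -0.032,"dy": 0,"dz": 0.11,"roll": 0},
    {"fingers": 0,"dx": -0.032,"dy": 0,"dz": 0.11,"roll": 0},
    {"fingers": 0,"dx": -0.032,"dy": 0,"dz": 0.11,"roll": 0},
  ],
)

```text
time: 13.7
tool_pos: [0.442, 0.2949, 0.1545]
tcp_rot: [-1.633, 2.681, -0.0]
wrist_force: [0.5, 0.1, -3.6]
width: 0.665
grip_force: 108.8
```

```bash
python3 - <<'E'
from h import *
plan(*loc(-.0165,0),.152,243)
p,d=read_camera("side");S=cloud(d,calibration("side"))
q,d=read_camera("scene");S2=cloud(d,calibration("scene"))
cv2.imwrite("pics/s5.png",np.hstack([cv2.resize(p[230:400,270:440],(400,400)),cv2.resize(q[230:390,160:320],(400,400))]))
for S in(S,S2):
    L=(S[...,:2]-O0)@np.stack([U,V],1)*1000;z=S[...,2]*1000
    for y in(-20,0,20):print(y,["%d"%np.percentile(z[k],80) if (k:=(abs(L[...,0]-x)<3)&(abs(L[...,1]-y)<8)&(z>140)&(z<185)).any() else "." for x in range(-60,100,5)])
E
```

```text
t 13.7 tcp [0.442  0.2949 0.1545] phi -117.3 | d [0.0008 0.0022 0.0025] roll -0.3
-20 ['.', '.', '.', '.', '169', '171', '171', '171', '170', '169', '170', '169', '168', '168', '168', '167', '167', '167', '166', '165', '.', '.', '.', '.', '.', '.', '.', '.', '.', '.', '.', '.']
0 ['.', '.', '.', '.', '169', '171', '171', '171', '170', '170', '169', '169', '169', '169', '168', '167', '167', '167', '166', '166', '165', '165', '164', '164', '163', '.', '.', '.', '.', '.', '.', '.']
20 ['.', '.', '.', '.', '169', '170', '171', '171', '171', '169', '169', '169', '168', '168', '168', '167', '167', '166', '166', '166', '165', '165', '164', '164', '163', '163', '162', '161', '.', '.', '.', '.']
-20 ['.', '.', '.', '.', '169', '173', '173', '173', '171', '172', '170', '170', '.', '.', '.', '169', '168', '168', '168', '167', '166', '166', '166', '165', '165', '165', '164', '162', '.', '.', '.', '.']
0 ['.', '.', '.', '.', '169', '173', '172', '172', '.', '.', '.', '.', '.', '.', '169', '169', '168', '168', '168', '167', '167', '166', '165', '165', '165', '164', '164', '162', '.', '.', '.', '.']
20 ['.', '.', '.', '.', '171', '172', '172', '172', '.', '.', '146', '148', '148', '169', '169', '168', '168', '168', '168', '167', '166', '166', '165', '165', '165', '165', '164', '162', '.', '.', '.', '.']
```

View pics/s5.png

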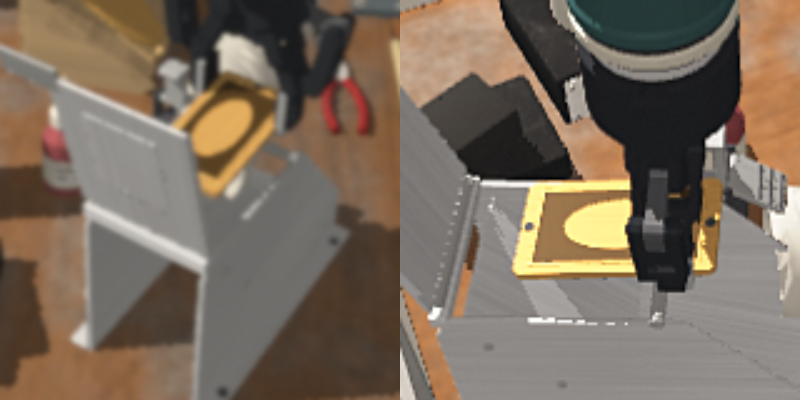

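>>> step_arm(
  commands=[
    {"fingers": -0.8,"dx": 0,"dy": 0,"dz": 0,"roll": 0},
    {"fingers": -0.8,"dx": 0,"dy": 0,"dz": 0,"roll": 0},
    {"fingers": -0.8,"dx": 0,"dy": 0,"dz": -0.03,"roll": 0},
    {"fingers": -0.8,"dx": 0,"dy": 0,"dz": -0.08,"roll": 0},
    {"fingers": -0.8,"dx": 0.0,"dy": 0,"dz": -0.14,"roll": 0},
    {"fingers": -0.8,"dx": 0.03,"dy": 0,"dz": -0.17,"roll": 0},
    {"fingers": -0.8,"dx": 0.08,"dy": 0,"dz": -0.17,"roll": 0},
    {"fingers": -0.8,"dx": 0.12,"dy": 0,"dz": -0.17,"roll": 0},
  ],
)

```text
time: 14.8
tool_pos: [0.3859, 0.1872, 0.3248]
tcp_rot: [-1.635, 2.679, -0.001]
wrist_force: [1.5, -0.5, 1.3]
width: 0.897
grip_force: 0.0
```

```bash
python3 - <<'E'
from h import *
q,d=read_camera("scene");S2=cloud(d,calibration("scene"))
p,d=read_camera("wrist");S=cloud(d,calibration("wrist"));np.savez("w6.npz",p=p,P=S)
cv2.imwrite("pics/s6.png",np.hstack([cv2.resize(p,(400,300)),cv2.resize(q[200:440,140:460],(400,300))]))
for S in(S,S2):
    L=(S[...,:2]-O0)@np.stack([U,V],1)*1000;z=S[...,2]*1000
    for y in(-20,0,20):print(y,["%d"%np.percentile(z[k],50) if (k:=(abs(L[...,0]-x)<3)&(abs(L[...,1]-y)<8)&(z>-5)&(z<185)).any() else "." for x in range(-110,100,7)])
E
```

```text
-20 ['1', '10', '16', '16', '18', '21', '23', '25', '27', '30', '32', '34', '36', '39', '41', '147', '46', '43', '44', '46', '54', '62', '68', '80', '86', '94', '103', '111', '119', '127']
0 ['1', '11', '16', '16', '19', '21', '23', '25', '27', '30', '32', '34', '37', '39', '41', '147', '46', '46', '44', '47', '54', '62', '68', '80', '87', '95', '103', '111', '119', '127']
20 ['1', '12', '15', '16', '18', '21', '23', '25', '27', '29', '32', '34', '36', '38', '40', '148', '45', '43', '44', '47', '54', '62', '68', '80', '87', '95', '103', '111', '119', '127']
-20 ['0', '23', '13', '16', '19', '22', '23', '25', '27', '30', '31', '34', '36', '38', '40', '147', '44', '.', '43', '48', '56', '65', '73', '81', '89', '96', '105', '113', '121', '130']
0 ['0', '24', '14', '16', '18', '20', '22', '25', '27', '29', '32', '34', '.', '.', '147', '149', '.', '.', '.', '.', '58', '66', '73', '82', '89', '97', '105', '114', '121', '130']
20 ['0', '25', '15', '16', '18', '20', '.', '.', '.', '.', '.', '.', '.', '.', '147', '149', '.', '.', '.', '.', '.', '.', '.', '.', '93', '100', '106', '114', '122', '130']
```

View pics/s6.png

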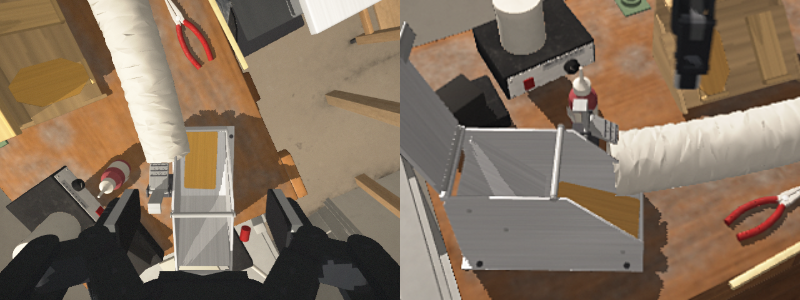

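The pictures show the plate in the outlet at (200,160), left panel. Its plain brass back is up, so it lies face down against the stop at about 18°. The cover stands open, the eight-sided plate is still in its bay and the red bottle is upright. The robot touches nothing.

```bash
python3 -c "
from workcell import finish_job;print(finish_job())"
```

```text
the job is handed in; nothing more can be done
None
```

The job is handed in: the cover sprang open from a press on the catch alone, and the oblong plate was dropped over the lip and lies face down in the outlet; the eight-sided plate is still in its bay, the arm had no contact with the bottles or tins that I noticed (I did not re-measure them at the end), and it took about 15 s of the 50 s.

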